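# Set the brass roller at the start of the rolling track

### The job

Get the rolling track ready for the next timed run: use the fingertips to push the brass roller from the level run-out up the ramp, at a gentle, steady pace, until it presses the sprung rubber buffer at the top and the red catch snaps up behind it, then take the hand away so that the roller stays at the start, held by the catch. Roll it, do not grip it or lift it off the track, never let it get away and run back down the ramp, and leave the other things on the bench where they are.

Things in the scene. Friction and masses are not known exactly. Their poses are not given: they have to be found in the camera images.
- track: Rolling track, fixed to the bench, 400 long, 110 wide. Origin at bench level under its middle; x points uphill (level), z up. Along x: end lip -188 to -182, level run-out bed from -182 to -60, surface 30 mm above the bench, then the ramp (deck) to about 200. Bed 76 wide between blue guide rails; rails and lip stand 8 mm above the bed.
- deck: The ramp, 9 degrees (0.157 rad). Origin on the bed surface at its foot, mid-width (x -60, z 30 in track); x up the slope, y across, z out of the bed. Bed at z = 0 up to x = 246, where an end block 36 high starts. Light barriers outside the rails at x = 25 and 115, |y| 44 to 59, 23 high: keep fingers under 80 mm wide along y. Roller set at the start: its centre at x = 208 to 211.
- roller: Polished brass roller, 44 mm diameter, 64 long, black end caps, 0.33 kg +-30 percent. Origin at its centre; y is its length, across the track; x and z turn as it rolls. It starts at rest on the level run-out, up to 0.1 rad askew, centre 25 to 65 mm before the foot of the ramp. It takes 1 to 3 N to push up; let go on the ramp below the catch, it runs back down.
- catch (a joint): Red catch: a sprung fork, two arms 45 long, 11 wide, at |y| 23 to 34 in deck, hinged at x = 145, tips 9 mm above the bed at x = 189. Value in rad: 0 fully up, 0.2 pressed level with the bed. The roller's weight presses it down as it rolls over (about 2 N at the tips); it springs up once the roller's centre is past x = 208.
- catch_tip (a point): Midpoint between the tips of the two arms of the red catch, on their top edge.
- buffer (a joint): The sprung buffer, the roller's stop at the top of the ramp. Value in m: 0 = out, grows to 0.006 as it is pressed uphill. Light spring: 1.5 N to start, 5 N fully in, then solid.
- buffer_face (a point): Centre of the black rubber face of the buffer (22 mm diameter), 22 mm above the bed, facing downhill; at x = 233 in deck when out.
- spare_roller: Grey spare roller standing on end beside the track, 44 mm diameter, 64 tall; origin under its middle. Leave it.
- petri_dish: Covered petri dish, 92 mm diameter, 15 tall, beside the track; origin under its middle. Leave it.
- jar: Amber jar with a white lid, 48 mm diameter, 68 tall, beside the track; origin under its middle. Leave it.
- tube_rack: Steel wire rack with coloured capped tubes, 105 x 205, 137 tall; origin under its middle. Leave it.
- spot_plate: White spotting plate, 85 x 128 x 12; origin under its middle. Leave it.
There are look-alikes about, which are no part of the job. Of the things like the roller, leave any that is blue; of the rest the smaller one is meant.

How it is judged:
By the outcome, as a careful person would: the job done as asked, in the order asked, and still so for the second after the job is handed in, with the robot touching nothing.
It also fails if it takes over 45 s, if anything falls off the work surface, if the arm or the gripper's body presses on something with over 40 N, if the wrist force passes 120 N, or if a joint passes its speed limit or range.

### The arm

A 7-joint arm with a two-finger parallel gripper is mounted at the origin on the work surface. World frame = base frame: x ahead of the robot, y to its left, z up, the work surface at z = 0. Lengths are in m, angles in rad, forces in N, time in s.
With the tool pointing down it reaches from about 0.4 to 0.9 m from the base axis. Payload 5.5 kg.
Tool frame: the origin (TCP) lies at the very end of the fingers, on their centre line; the grasp point (between the pads) lies 19 mm behind it; z points along the fingers, y is the line along which they close (so a half turn about z gives the same grasp; the last joint's range is limited). The gripper opens to 92 mm and grips with 3 to 60 N. Pads are 19 mm wide; open, the fingers measure 130 mm over their backs; the gripper's body (75 mm by 190 mm) begins 47 mm behind the grasp point.
Start: joints at [-0.862, 0.501, -0.427, 1.55, 0.221, 1.138, -0.21], TCP at [0.28, 0.586, 0.227] pointing down, gripper open.
Joint ranges: [-2.88, 2.88], [-0.31, 2.03], [-1.54, 1.56], [0.2, 2.42], [-1.41, 4.55], [0.19, 2.02], [-2.57, 2.57]. Speed limits (rad/s): [2.57, 2.57, 3.14, 3.14, 3.14, 3.14, 3.14].

### API

Orientations are given as [roll, pitch, yaw] about the fixed x, y, z axes, in that order (R = Rz(yaw) Ry(pitch) Rx(roll)).
In Python, from cell import r gives the robot as it stands.
- The arm moves only by the tool arm_command, never from a script. Its argument "increments" is one flat list of numbers, 4 for each row, row after row: the shift along the tool's x, y, z in units of 30 mm (1.0 is 30 mm), then the turn about the tool's z in degrees. In form: [dx, dy, dz, spin, dx, dy, dz, spin, ...]. A call has 1 to 10 rows; each row is the pose to reach, as a shift and turn from the pose commanded when the call began, along the tool's axes at that moment; what a row does not reach only later rows make up. A row lasts 1/8 s, in which the tool goes at most 62.5 mm and 10.7 degrees, less where a joint would pass 70% of its speed; a pose out of reach is approached as far as the arm can. A call with a gripper value outside its range is refused whole. "gripper" is the opening, from -1 (shut) to 1 (fully open), set as the call begins (left out, the last holds). The fingers move at their own pace and stop on an object; "grip_force" is the grip in N (left out, the last holds). Time passes only in rows, so rows that repeat a pose let the fingers close. It gives the time, the measured TCP pose, the force, the opening and the grip force at its end, in the units of the state.
- r.state(): the state, without advancing time (a new reading comes with each control period).
- r.get_image(name): name is "side" or "top"; returns a dict with "color" (384x512x3 uint8, red, green, blue), "depth" (384x512 float32, m along the optical axis (not along the pixel's ray), 0 where there is no reading), "K" (3x3 intrinsics, pixels), "rvec" (rotation vector, rad) and "tvec" (3), from world to camera coordinates, as OpenCV has them. Camera axes: x right, y down, z forward; pixel columns grow to the right and rows downward; lengths in m; the calibration is good to about 2 mm. A picture is of the moment at which its call begins.
- r.hand_in(): hands the job in; it is judged then, once.
Trained networks look in a picture, given as the dict that the camera call returned (one of the last four; its "shot" number tells which), for a name from the list of things; names that differ only in an ending like _2 or _b are one class to them, and where a whole thing is asked for, a point or a joint stands for the part that bears it (a point fixed in the world has none). Each returns a list of dicts, best first, with "conf" (0 to 1); they miss things now and then, are a little off and sometimes report something else, mostly with a low value. They report only what shows in the picture. A call takes as long as a camera call. They do not tell look-alikes from the thing itself.
- r.cut_out(picture, label): "region" (384x512 bool, what is visible of it) and "position" ([column, row] in pixels, amid what is visible of it).
- r.landmark_of(picture, label): "position" ([column, row] in pixels: a listed point, or the origin of a listed thing).
The state is a dict: "t": time; "joint_positions": joint angles; "qvel": joint speeds; "joint_torque": joint torques, N m; "position": TCP position; "tcp_rot": TCP orientation; "contact_force": force on the tool from outside, world axes, zero at the start; "moment": the same for the moment, N m; "width": finger opening in m; "gripper_force": force on a finger pad.
Only numpy, scipy, OpenCV 4.12 (cv2) and the standard library are available. Lean on these libraries where they do the work, as an engineer would, in place of code of your own. Each camera call takes 0.05 s, during which the arm holds its last target. There are 200 camera calls.

## Working session

There is one attempt and no reset: what is moved stays moved. The work goes in short steps, Python scripts to look and compute and a tool call to move; the robot and the scene stay as the last step left them, time stands still between calls to the robot, and variables do not carry over. Pictures are saved under pics/ and viewed, at most 10 in all, crops included, and the job is handed in when it is done.

Besides the shell and the picture viewer there is one more tool, called after "Emit:" as name(argument=value, ...), one argument or row to a line, values as JSON. arm_command: Moves the arm, as the interface text tells. Its arguments: {"type":"object","properties":{"increments":{"type":"array"},"gripper":{"type":"number"},"grip_force":{"type":"number"}},"required":["increments"]}

```bash
ls; mkdir -p pics
cat > h.py <<'E'
import numpy as np,cv2
from cell import r
def unproj(im,uv,d=None):
    R=cv2.Rodrigues(np.array(im["rvec"],float))[0];t=np.array(im["tvec"],float).ravel()
    uv=np.atleast_2d(uv).astype(float)
    if d is None: d=im["depth"][uv[:,1].round().astype(int),uv[:,0].round().astype(int)]
    p=np.linalg.inv(im["K"])@np.c_[uv,np.ones(len(uv))].T*np.atleast_1d(d)
    return ((p.T-t)@R)
def proj(im,P):
    return cv2.projectPoints(np.atleast_2d(P).astype(float),np.array(im["rvec"],float),np.array(im["tvec"],float),np.array(im["K"],float),None)[0].reshape(-1,2)
def cloud(im,mask):
    v,u=np.nonzero(mask&(im["depth"]>0)); return unproj(im,np.c_[u,v])
def save(n,c): cv2.imwrite(n,cv2.cvtColor(c,cv2.COLOR_RGB2BGR))
E
python3 - <<'E'
from h import *
s=r.state();print(s["t"],s["position"],s["tcp_rot"],s["contact_force"],s["width"])
np.set_printoptions(precision=4,suppress=True)
ims={n:r.get_image(n) for n in("top","side")}
save("pics/a.png",np.hstack([cv2.resize(ims[n]["color"],(400,300)) for n in ims])) if 0 else [save(f"pics/{n}.png",ims[n]["color"]) for n in ims]
for n,im in ims.items():
  for l in("roller","track","deck","catch","catch_tip","buffer_face","spare_roller"):
    if l in("catch_tip","buffer_face"):
      for x in r.landmark_of(im,l): print(n,l,x["conf"],x["position"],unproj(im,[x["position"]]))
    else:
      for x in r.cut_out(im,l):
        c=cloud(im,x["region"]);print(n,l,x["conf"],x["position"],x["region"].sum(),np.median(c,0),np.percentile(c,[2,98],axis=0))
E
```

```text
pics
0.0 [0.28002534 0.58580962 0.22568011] [-3.13963524e+00 -4.80022510e-05  2.69581780e+00] [-0.31593932  0.04967374  0.80839086] 0.09187410825833679
top roller 0.86 [378.7, 245.3] 690 [ 0.4119 -0.2442  0.0559] [[ 0.3699 -0.2827  0.0323]
 [ 0.4564 -0.2082  0.0637]]
top roller 0.71 [304.3, 219.4] 362 [ 0.4809 -0.0364  0.0697] [[ 0.4496 -0.0629  0.0497]
 [ 0.5144 -0.0123  0.0757]]
top roller 0.69 [347.1, 274.9] 344 [ 0.3324 -0.156   0.041 ] [[ 0.3109 -0.1871  0.0277]
 [ 0.3539 -0.125   0.0468]]
top track 0.79 [253.8, 214.2] 4403 [0.5166 0.087  0.0426] [[ 0.4251 -0.1164  0.0008]
 [ 0.5935  0.2483  0.104 ]]
top deck 0.75 [244.4, 210.1] 3139 [0.532  0.1263 0.0507] [[0.4596 0.0047 0.0094]
 [0.5968 0.2492 0.1048]]
top catch 0.64 [317.7, 182.1] 664 [ 0.606  -0.0967  0.0143] [[ 0.5664 -0.1368  0.01  ]
 [ 0.6453 -0.0576  0.0187]]
top catch_tip 0.68 [222.7, 202.2] [[0.5463 0.1821 0.0596]]
top buffer_face 0.63 [211.9, 197.7] [[0.5598 0.2121 0.0642]]
top spare_roller 0.63 [242.8, 208.8] 3087 [0.5317 0.1264 0.0509] [[0.4593 0.0065 0.0163]
 [0.5948 0.2488 0.1048]]
top spare_roller 0.51 [229.8, 16
[... 411 characters left out ...]
11 -0.1198  0.0457]]
side roller 0.52 [252.4, 153.4] 672 [ 0.6085 -0.0897  0.0154] [[ 0.5668 -0.1356  0.001 ]
 [ 0.6514 -0.0498  0.0184]]
side track 0.85 [258.7, 215.6] 5327 [0.5262 0.1307 0.0478] [[ 0.4295 -0.1113  0.008 ]
 [ 0.6028  0.26    0.1056]]
side deck 0.91 [256.9, 217.0] 3864 [0.5384 0.1386 0.0558] [[0.4584 0.0081 0.0274]
 [0.602  0.2601 0.1062]]
side catch 0.7 [264.3, 224.7] 121 [0.5208 0.1642 0.0607] [[0.5082 0.1427 0.0509]
 [0.5777 0.1895 0.0688]]
side catch_tip 0.44 [244.4, 226.1] [[0.5581 0.1717 0.0536]]
side buffer_face 0.57 [235.1, 237.3] [[0.5582 0.2346 0.1019]]
side spare_roller 0.56 [199.1, 216.8] 489 [0.6693 0.1721 0.0562] [[0.6538 0.1428 0.0048]
 [0.692  0.1826 0.0665]]
```

View pics/top.png

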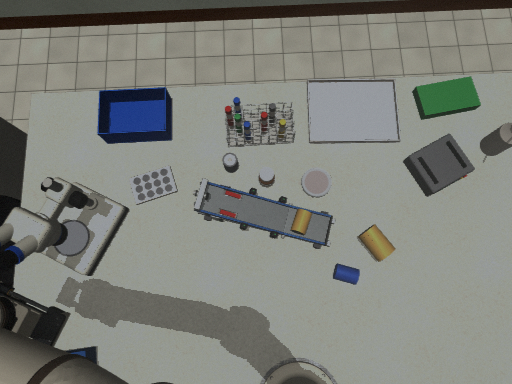

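View pics/side.png

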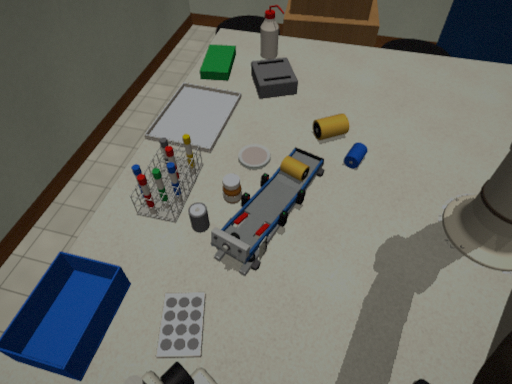

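The brass roller on the track is at about (301,220) in the top view. Uphill is to the left, with the red catch arms at (232,195) and (227,213). A bigger brass roller (378,243) and a blue one (346,274) lie off the track. Next I'll fit the track pose and the roller.

```bash
cat >> h.py <<'E'
np.set_printoptions(precision=4,suppress=True)
from scipy.optimize import least_squares
def rollerfit(im,reg,yaw0):
    c=cloud(im,cv2.erode(reg.astype(np.uint8),np.ones((3,3)))>0)
    hi=c[c[:,2]>0.056]
    def f(p):  # axis through p[:3], dir yaw p[3], radius .022
        a=np.array([np.cos(p[3]),np.sin(p[3]),0]);d=hi-[p[0],p[1],p[2]]
        return np.linalg.norm(d-np.outer(d@a,a),axis=1)-.022
    m=hi.mean(0)
    s=least_squares(f,[m[0],m[1],.052,yaw0],loss="soft_l1",f_scale=.002)
    p=s.x;a=np.array([np.cos(p[3]),np.sin(p[3]),0]);e=(c-p[:3])@a
    ext=np.percentile(e,[1,99]);return p[:3]+a*ext.mean(),p[3],ext[1]-ext[0],np.abs(s.fun).mean()
E
python3 - <<'E'
from h import *
for n in("top","side"):
  im=r.get_image(n)
  h=cv2.cvtColor(im["color"],cv2.COLOR_RGB2HSV)
  t=r.cut_out(im,"track")
  m=cv2.dilate(t[0]["region"].astype(np.uint8),np.ones((5,5)))>0
  c=cloud(im,m); c=c[(c[:,2]>.02)&(c[:,2]<.13)]
  b=cloud(im,m&(h[...,0]>100)&(h[...,0]<130)&(h[...,1]>90)); b=b[b[:,2]>.03]
  rc=cv2.minAreaRect(c[:,:2].astype(np.float32)); rb=cv2.minAreaRect(b[:,:2].astype(np.float32))
  print(n,"all",rc,"blue",rb,len(b))
  # deck bed points: grey plane fit
  red=cloud(im,m&((h[...,0]<8)|(h[...,0]>172))&(h[...,1]>130)); print("red",len(red),red.mean(0) if len(red) else 0,np.ptp(red,axis=0))
  ro=min(r.cut_out(im,"roller"),key=lambda x:np.linalg.norm(np.median(cloud(im,x["region"]),0)[:2]-[.483,-.03]))
  for y in(0,-.3): print("roller",rollerfit(im,ro["region"],y))
E
```

```text
top all ((0.5117852091789246, 0.06531962752342224), (0.40687933564186096, 0.11806976795196533), 72.9538803100586) blue ((0.5105578303337097, 0.0604093074798584), (0.3611603379249573, 0.08856930583715439), 73.11687469482422) 466
red 117 [0.5408 0.1616 0.0599] [0.075  0.0568 0.0243]
roller (array([ 0.4806, -0.0375,  0.0512]), np.float64(-0.3953672201719875), np.float64(0.060826251172815704), np.float64(0.0015179940247589826))
roller (array([ 0.4806, -0.0375,  0.0512]), np.float64(-0.39536703973051057), np.float64(0.0608262534159828), np.float64(0.0015179939966730488))
side all ((0.6396608352661133, -0.060758452862501144), (0.0, 0.0), 0.0) blue ((0.0, 0.0), (0.0, 0.0), 0.0) 0Traceback (most recent call last):
  File "<stdin>", line 12, in <module>
    return _methods._ptp(a, axis=axis, out=out, **kwargs)
           ~~~~~~~~~~~~~^^^^^^^^^^^^^^^^^^^^^^^^^^^^^^^^^
    umr_maximum(a, axis, None, out, keepdims),
    ~~~~~~~~~~~^^^^^^^^^^^^^^^^^^^^^^^^^^^^^^
ValueError: zero-size array to reduction operation maximum which has no identity
```

Emit:
arm_command(
  increments=[-1.2,-1.4,0,8,-2.4,-2.8,0,16,-3.6,-4.2,0,24,-4.9,-5.6,0,32,-6.1,-7.0,0,41,-7.3,-8.4,0,49,-8.5,-9.8,0,57,-9.8,-11.2,0,65,-11.0,-12.6,0,73,-12.2,-14.0,0,81.4],
  gripper=-0.56,
)

```text
t: 2.3
position: [0.4298, 0.0481, 0.2272]
tcp_rot: [3.14, -0.001, 1.271]
contact_force: [0.5, 0.2, 0.4]
width: 0.0201
gripper_force: 0.0
```

```bash
cat >> h.py <<'E'
O=np.array([.511,.062,0]);Y=np.deg2rad(73.05);T=np.array([[np.cos(Y),np.sin(Y)],[-np.sin(Y),np.cos(Y)]])
def trk(p): return T@(np.array(p)[:2]-O[:2])
def goto(xt,yt,z,spin_yaw=Y):
    s=r.state();p=s["position"];R=cv2.Rodrigues(np.zeros(3))[0]
    a,b,c=s["tcp_rot"];from_=__import__("scipy.spatial.transform",fromlist=["Rotation"]).Rotation.from_euler("xyz",[a,b,c]).as_matrix()
    w=O+np.r_[T.T@[xt,yt],z]
    return (from_.T@(w-p))/.03,np.rad2deg(c-spin_yaw)
E
python3 - <<'E'
from h import *
s=r.state();print(s["t"],s["position"],s["tcp_rot"],s["joint_positions"],s["contact_force"],s["width"],trk(s["position"]))
print(goto(-.155,0,.15),goto(-.155,0,.045))
E
```

```text
2.3 [0.4298 0.0481 0.2272] [ 3.1404 -0.0008  1.2706] [-0.2255  0.0753  0.0546  2.0805 -0.0051  0.9845 -0.4684] [0.5246 0.2271 0.4362] 0.020120137773501117 [-0.037   0.0736]
(array([-3.9263,  2.4664,  2.5732]), np.float64(-0.24740916666038476)) (array([-3.929 ,  2.4624,  6.0732]), np.float64(-0.24740916666038476))
```

Emit:
arm_command(
  increments=[-1.3,0.8,0.5,0,-2.6,1.6,1.5,0,-3.9,2.45,3.0,-0.2,-3.95,2.45,4.2,-0.2,-3.95,2.45,4.2,-0.2],
)

```text
t: 2.92
position: [0.4626, -0.0853, 0.0985]
tcp_rot: [-3.135, 0.001, 1.277]
contact_force: [0.1, 0.6, -0.1]
width: 0.0205
gripper_force: 0.0
```

Run:
```python
from h import *
s=r.state();print(s["t"],s["position"],s["tcp_rot"],s["contact_force"],s["width"],trk(s["position"]))
im=r.get_image("side");im2=r.get_image("top")
a=cv2.resize(im["color"][120:270,200:350],(400,400),interpolation=cv2.INTER_CUBIC);b=cv2.resize(im2["color"][150:300,190:340],(400,400),interpolation=cv2.INTER_CUBIC)
# overlay expected tcp & track axis points
def mark(img,im,o,P,col):
    for u in proj(im,P): cv2.circle(img,tuple(int(v) for v in (u-o)*400/150),2,col,-1)
w=lambda x,y,z:O+np.r_[T.T@[x,y],z]
z=lambda x:.03+max(0,x+.06)*np.tan(.157)
P=[w(x,y,z(x)+.008) for x in(-.182,-.06,.06,.17) for y in(-.038,.038)]
mark(a,im,[200,120],P,(0,255,0));mark(b,im2,[190,150],P,(0,255,0))
mark(a,im,[200,120],[s["position"]],(255,0,255));mark(b,im2,[190,150],[s["position"]],(255,0,255))
save("pics/c.png",np.hstack([a,b]))
print(goto(-.155,0,.045))
```

```text
2.925 [ 0.4626 -0.0853  0.0985] [-3.1355  0.0014  1.2773] [ 0.0928  0.5604 -0.0667] 0.02045306749488785 [-0.155   0.0034]
(array([-0.055 ,  0.0277,  1.8791]), np.float64(0.2523716975464373))
```

View pics/c.png

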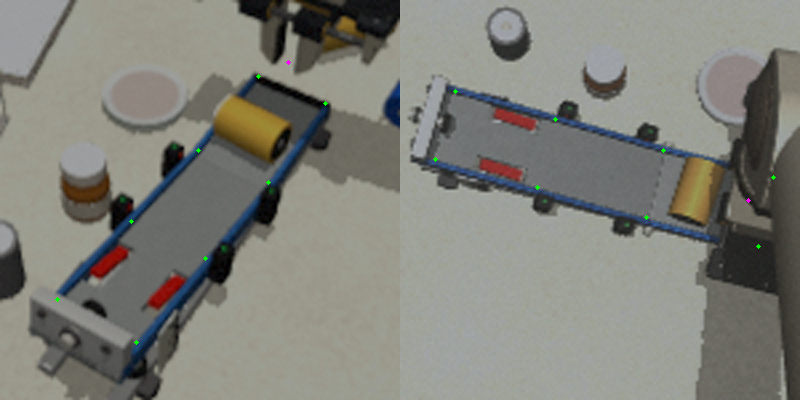

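The overlay marks land on the rails in both views, so the track pose holds. The fingertips (about (290,60) in the left crop) hang behind the roller, inside the lip. I'll lower them now.

Emit:
arm_command(
  increments=[-0.05,0.03,0.6,0.2,-0.05,0.03,1.3,0.2,-0.05,0.03,1.88,0.2,-0.05,0.03,1.88,0.2,-0.05,0.03,1.88,0.2],
)

```text
t: 3.65
position: [0.467, -0.0864, 0.046]
tcp_rot: [3.139, -0.001, 1.276]
contact_force: [-0.3, 0.2, -0.4]
width: 0.0203
gripper_force: 0.0
```

Run:
```python
from h import *
s=r.state();print(s["t"],s["position"],s["tcp_rot"],s["contact_force"],s["qvel"],s["width"],trk(s["position"]))
print(goto(-.155,0,.045),goto(-.09,0,.045))
```

```text
3.65 [ 0.467  -0.0864  0.046 ] [ 3.1389 -0.0008  1.276 ] [-0.2537  0.1562 -0.4338] [ 0.0028  0.0006  0.002   0.0016 -0.0002 -0.0069  0.0012] 0.020253475522388716 [-0.1547 -0.0012]
(array([-0.0086, -0.0405,  0.032 ]), np.float64(0.06018169004773625)) (array([ 2.1581, -0.0383,  0.0338]), np.float64(0.06018169004773625))
```

Emit:
arm_command(
  increments=[0.13,-0.04,0,0,0.26,-0.04,0,0,0.38,-0.04,0,0,0.46,-0.04,0,0,0.54,-0.04,0,0,0.62,-0.04,0,0,0.7,-0.04,0,0,0.8,-0.04,0,0,0.92,-0.04,0,0,1.05,-0.04,0,0],
)

```text
t: 4.9
position: [0.4737, -0.056, 0.0443]
tcp_rot: [-3.142, -0.0, 1.275]
contact_force: [-0.0, -1.7, 0.1]
width: 0.0201
gripper_force: 0.1
```

```bash
cat > st.py <<'E'
from h import *
s=r.state();print(s["t"],s["position"],"tc",trk(s["position"]),"F",s["contact_force"],"uphill",T[0]@s["contact_force"][:2])
im=r.get_image("side")
for x in r.cut_out(im,"roller"):
    c=np.median(cloud(im,x["region"]),0)
    if abs(trk(c)[1])<.05 and abs(trk(c)[0])<.2: print(x["conf"],"roller med",trk(c),c[2],rollerfit(im,x["region"],-.3)[:3], trk(rollerfit(im,x["region"],-.3)[0]))
E
python3 st.py
```

```text
4.9 [ 0.4737 -0.056   0.0443] tc [-0.1238  0.0013] F [-0.0399 -1.7107  0.1108] uphill -1.6479875909186574
0.65 roller med [-0.0799  0.0011] 0.06568017144205764 (array([ 0.4874, -0.0252,  0.0519]), np.float64(-0.37900022464290734), np.float64(0.060139364218390945)) [-0.0904 -0.0028]
```

Emit:
arm_command(
  increments=[0.13,0,0,0,0.26,0,0,0,0.39,0,0,0,0.52,0,0,0,0.65,0,0,0,0.78,0,0,0,0.91,0,0,0,1.04,0,0,0,1.17,0,-0.02,0,1.3,0,-0.04,0],
)

```text
t: 6.25
position: [0.4849, -0.0192, 0.0456]
tcp_rot: [-3.142, 0.0, 1.275]
contact_force: [-1.4, -2.0, 1.7]
width: 0.0199
gripper_force: 1.3
```

```bash
python3 st.py
```

```text
6.25 [ 0.4849 -0.0192  0.0456] tc [-0.0853  0.0012] F [-1.3893 -2.0427  1.7058] uphill -2.35903265817453
0.83 roller med [-0.0434 -0.0025] 0.06864160660913494 (array([0.5009, 0.0095, 0.0529]), np.float64(-0.3246759016999799), np.float64(0.059319490686904466)) [-0.0532 -0.0056]
```

Emit:
arm_command(
  increments=[0.13,0,-0.02,0,0.26,0,-0.04,0,0.39,0,-0.06,0,0.52,0,-0.08,0,0.65,0,-0.1,0,0.78,0,-0.12,0,0.91,0,-0.14,0,1.04,0,-0.16,0,1.17,0,-0.18,0,1.3,0,-0.205,0],
)

```text
t: 7.6
position: [0.4964, 0.0186, 0.0517]
tcp_rot: [-3.141, 0.0, 1.275]
contact_force: [-1.2, -2.6, 1.5]
width: 0.02
gripper_force: 1.3
```

```bash
python3 st.py
```

```text
7.6 [0.4964 0.0186 0.0517] tc [-0.0458  0.0013] F [-1.2332 -2.5721  1.4645] uphill -2.8199109876509727
0.91 roller med [-0.0041 -0.0047] 0.07526992335034882 (array([0.5134, 0.0463, 0.0591]), np.float64(-0.29822279407951696), np.float64(0.060926205198713)) [-0.0143 -0.0069]
```

Emit:
arm_command(
  increments=[0.13,0,-0.02,0,0.26,0,-0.04,0,0.39,0,-0.06,0,0.52,0,-0.08,0,0.65,0,-0.1,0,0.78,0,-0.12,0,0.91,0,-0.14,0,1.04,0,-0.16,0,1.17,0,-0.18,0,1.3,0,-0.205,0],
)

```text
t: 8.95
position: [0.5077, 0.0559, 0.0578]
tcp_rot: [-3.141, 0.0, 1.275]
contact_force: [-0.5, -2.1, 1.9]
width: 0.0205
gripper_force: 1.5
```

Emit:
arm_command(
  increments=[0.13,0,-0.02,0,0.26,0,-0.04,0,0.39,0,-0.06,0,0.52,0,-0.08,0,0.65,0,-0.1,0,0.78,0,-0.12,0,0.91,0,-0.14,0,1.04,0,-0.16,0,1.17,0,-0.18,0,1.3,0,-0.205,0],
)

```text
t: 10.2
position: [0.5191, 0.0932, 0.064]
tcp_rot: [-3.141, 0.0, 1.275]
contact_force: [-1.9, -2.5, 1.2]
width: 0.0204
gripper_force: 1.6
```

```bash
python3 st.py
```

```text
10.2 [0.5191 0.0932 0.064 ] tc [0.0322 0.0014] F [-1.8841 -2.4931  1.1627] uphill -2.934055673254895
0.85 roller med [ 0.0738 -0.0038] 0.08829901971066051 (array([0.5359, 0.1207, 0.0715]), np.float64(-0.27536366807105284), np.float64(0.060373685821411394)) [ 0.0634 -0.0067]
```

Emit:
arm_command(
  increments=[0.13,0,-0.02,0,0.26,0,-0.04,0,0.39,0,-0.06,0,0.52,0,-0.08,0,0.65,0,-0.1,0,0.78,0,-0.12,0,0.91,0,-0.14,0,1.04,0,-0.16,0,1.17,0,-0.18,0,1.3,0,-0.205,0],
)

```text
t: 11.55
position: [0.5306, 0.131, 0.0702]
tcp_rot: [3.142, -0.0, 1.275]
contact_force: [-0.2, -2.5, 1.4]
width: 0.0204
gripper_force: 1.4
```

Emit:
arm_command(
  increments=[0.13,0,-0.02,0,0.26,0,-0.04,0,0.39,0,-0.06,0,0.52,0,-0.08,0,0.64,0,-0.1,0,0.75,0,-0.12,0,0.85,0,-0.135,0,0.95,0,-0.15,0,1.05,0,-0.165,0,1.15,0,-0.18,0],
)

```text
t: 12.8
position: [0.5406, 0.1641, 0.0755]
tcp_rot: [3.142, -0.001, 1.276]
contact_force: [0.3, -0.3, 0.1]
width: 0.0202
gripper_force: 0.0
```

```bash
python3 st.py
```

```text
12.8 [0.5406 0.1641 0.0755] tc [0.1063 0.0014] F [ 0.2969 -0.2686  0.0664] uphill -0.1703626176563706
0.95 roller med [ 0.1511 -0.0011] 0.10182646033796598 (array([0.5595, 0.1983, 0.0841]), np.float64(-0.28728329790308), np.float64(0.060610897704520716)) [ 0.1445 -0.0067]
```

Emit:
arm_command(
  increments=[0.06,0,-0.01,0,0.12,0,-0.02,0,0.17,0,-0.03,0,0.22,0,-0.04,0,0.26,0,-0.04,0,0.28,0,-0.04,0],
)

```text
t: 13.65
position: [0.543, 0.1712, 0.0767]
tcp_rot: [3.142, 0.0, 1.275]
contact_force: [-0.1, -1.8, 1.6]
width: 0.0206
gripper_force: 1.1
```

```bash
python3 st.py
python3 - <<'E'
from h import *
im=r.get_image("side");im2=r.get_image("top")
a=cv2.resize(im["color"][170:290,190:310],(400,400),interpolation=cv2.INTER_CUBIC);b=cv2.resize(im2["color"][150:270,170:290],(400,400),interpolation=cv2.INTER_CUBIC)
save("pics/d.png",np.hstack([a,b]))
E
```

```text
13.65 [0.543  0.1712 0.0767] tc [0.1138 0.0012] F [-0.0869 -1.7887  1.6195] uphill -1.736375594111448
0.94 roller med [ 0.1528 -0.002 ] 0.1020480826117254 (array([0.5595, 0.1987, 0.0844]), np.float64(-0.26696057761260206), np.float64(0.0606834876928708)) [ 0.1448 -0.0065]
```

View pics/d.png

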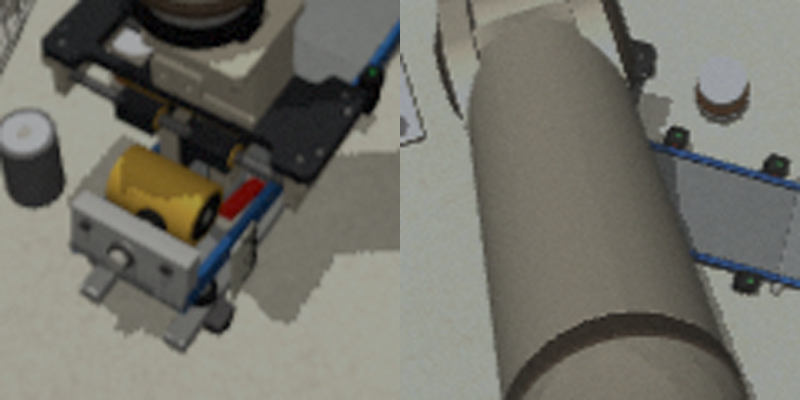

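In the left crop the roller (165,190) sits against the end-block buffer, with the red catch (240,200) up behind it. I'll press the buffer a few mm more and check.

Emit:
arm_command(
  increments=[0.03,0,0,0,0.06,0,-0.01,0,0.09,0,-0.01,0,0.12,0,-0.02,0,0.12,0,-0.02,0],
)

```text
t: 14.48
position: [0.5434, 0.173, 0.077]
tcp_rot: [-3.141, 0.002, 1.274]
contact_force: [-2.1, -5.7, 1.8]
width: 0.0199
gripper_force: 3.0
```

```bash
python3 st.py
```

```text
14.475 [0.5434 0.173  0.077 ] tc [0.1156 0.0014] F [-2.0517 -5.6767  1.7668] uphill -6.028222735005583
0.77 roller med [ 0.154  -0.0013] 0.1027073137749546 (array([0.5603, 0.2006, 0.0846]), np.float64(-0.2790008155215618), np.float64(0.060989614355767025)) [ 0.1469 -0.0067]
```

Emit:
arm_command(
  increments=[-0.05,0,0,0,-0.1,0,0,0,-0.15,0,0,0,-0.2,0,0,0,-0.25,0,0,0,-0.3,0,0,0,-0.35,0,0,0,-0.4,0,0,0,-0.45,0,0,0,-0.5,0,0,0],
)

```text
t: 15.82
position: [0.5396, 0.1603, 0.0773]
tcp_rot: [-3.142, -0.0, 1.275]
contact_force: [-0.3, 0.1, 0.4]
width: 0.0202
gripper_force: 0.0
```

```bash
python3 st.py
```

```text
15.825 [0.5396 0.1603 0.0773] tc [0.1024 0.0013] F [-0.3336  0.0763  0.3726] uphill -0.02429453913467337
0.95 roller med [ 0.1487 -0.0015] 0.10072571555548168 (array([0.558 , 0.1953, 0.0837]), np.float64(-0.2822943906155778), np.float64(0.0599320790718203)) [ 0.1412 -0.0061]
```

Emit:
arm_command(
  increments=[-0.2,0,0,0,-0.5,0,-0.1,0,-0.9,0,-0.4,0,-1.2,0,-1.0,0,-1.5,0,-2,0,-2,0,-3,0,-2.5,0,-4,0,-3,0,-4.5,0,-3,0,-4.5,0,-3,0,-4.5,0],
)

```text
t: 17.18
position: [0.5128, 0.0747, 0.2115]
tcp_rot: [-3.14, 0.0, 1.275]
contact_force: [0.5, 0.1, 0.8]
width: 0.0203
gripper_force: 0.0
```

```bash
python3 st.py
python3 - <<'E'
from h import *
im=r.get_image("side");im2=r.get_image("top")
a=cv2.resize(im["color"][170:290,190:310],(400,400),interpolation=cv2.INTER_CUBIC);b=cv2.resize(im2["color"][100:300,150:350],(400,400),interpolation=cv2.INTER_CUBIC)
save("pics/e.png",np.hstack([a,b]))
E
```

```text
17.175 [0.5128 0.0747 0.2115] tc [0.0127 0.002 ] F [0.4896 0.114  0.7669] uphill 0.25175302614707384
0.65 roller med [ 0.1488 -0.0026] 0.10076720860572845 (array([0.558 , 0.1955, 0.0836]), np.float64(-0.28543535659468716), np.float64(0.06002501196614857)) [ 0.1414 -0.0061]
```

View pics/e.png

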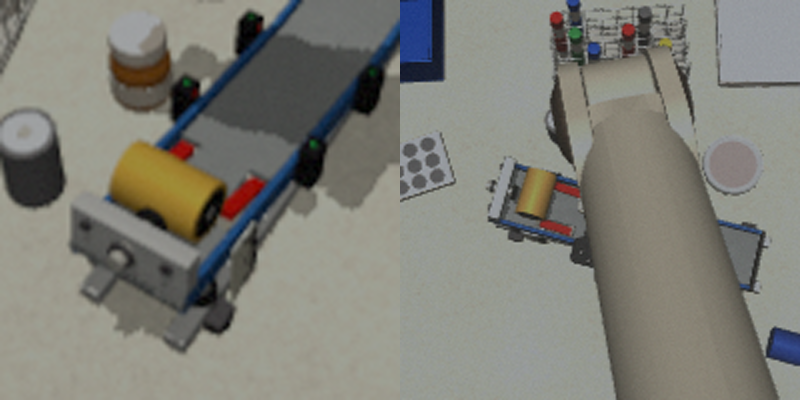

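The roller, at (165,190) in the left crop, rests at the start. Both red catch arms (180,150) and (240,200) are up behind it, its position hasn't changed, and the hand is clear.

```bash
python3 -c "
from cell import r
print(r.hand_in())"
```

```text
the job is handed in; nothing more can be done
None
```

The brass roller is at the start, held by the red catch after pressing the buffer; the hand is clear and the job is handed in at about 17 s, though no verdict came back.

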